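# Open the ratchet clamp to the flywheel mark

## Robot

A 6-joint arm with a two-finger parallel gripper is mounted at the origin on the work surface. World frame = base frame: x ahead of the robot, y to its left, z up, the work surface at z = 0. Lengths are in m, angles in rad, forces in N, time in s.
With the tool pointing down it reaches from about 0.3 to 0.875 m from the base axis. Payload 6.4 kg.
Tool frame: the origin (TCP) lies midway between the tips of the shut fingers; the grasp point (between the pads) lies 19 mm behind it; z points along the fingers, y is the direction in which the jaws open and shut (so a half turn about z gives the same grasp; the last joint's range is limited). The gripper opens to 85 mm and grips with 20 to 120 N. Pads are 22 mm wide; open, the fingers measure 114 mm over their backs; the gripper's body (76 mm by 85 mm) begins 54 mm behind the grasp point. The pads swing forward as they close: fully open they stand 13 mm farther back than shut.
Start: joints at [-1.538, 0.181, 1.607, -0, 1.354, -0.206], TCP at [0.136, -0.559, 0.231] pointing down, gripper open.
Joint ranges: [-2.99, 2.99], [-0.89, 2.07], [0.3, 2.58], [-1.14, 4.28], [0, 2.63], [-3.12, 3.12]. Speed limits (rad/s): [2.57, 2.57, 3.01, 3.14, 3.14, 3.14].

## Interface

Orientations are given as a unit quaternion [w, x, y, z].
In Python, from bench import ctrl gives the robot as it stands.
- The arm moves only by the tool apply_moves, never from a script. Its argument "plan" is a list of rows, each an object with "translation": the shift along the tool's x, y, z in m, a list of three; "angular": the turn, a rotation vector about the tool's x, y, z in rad, a list of three; "hand": the finger opening in m, from 0 to 0.0854. In form: [{"translation": [x, y, z], "angular": [rx, ry, rz], "hand": hand}, ...]. A call has 1 to 10 rows; each row shifts and turns the commanded pose from where the row before left it, along the tool's axes as they then stand; what a row does not reach is not made up. A row lasts 1/8 s, in which the tool goes at most 62.5 mm and 10.7 degrees, less where a joint would pass 70% of its speed; a pose out of reach is approached as far as the arm can. A call with a gripper value outside its range is refused whole. The fingers move at their own pace and stop on an object; the grip force is fixed at half the most. Time passes only in rows, so rows that do not move let the fingers close. It gives the time, the measured TCP pose, the force and the opening at its end, in the units of the state.
- ctrl.get_obs(): the state, without advancing time (a new reading comes with each control period).
- ctrl.camera(name): name is "scene" or "top" or "wrist"; returns a dict with "img" (420x560x3 uint8, red, green, blue), "K" (3x3 intrinsics, pixels), "eye" and "orientation" of the camera in the world. Camera axes: x right, y up, looking along -z (the intrinsics and any distortion apply to the point x, -y, -z); pixel columns grow to the right and rows downward; lengths in m; the calibration is good to about 2 mm. The wrist camera is an equidistant fisheye: a pixel r from the principal point sees the ray r / f radians off the axis. A picture is of the moment at which its call begins. There is no depth.
- ctrl.hand_in(): hands the job in, once; it reports no verdict.
The state is a dict: "time_s": time; "q": joint angles; "dq": joint speeds; "joint_efforts": joint torques, N m; "eef_pos": TCP position; "eef_rot": TCP orientation; "wrist_force": force on the tool from outside, world axes, zero at the start; "torque": the same for the moment, N m; "opening": opening from 0.0 (shut) to 1.0 (fully open).
Only numpy, scipy, OpenCV 4.12 (cv2) and the standard library are available. Lean on these libraries where they do the work, as an engineer would, in place of code of your own. Each camera call takes 0.05 s, during which the arm holds its last target.

## Task

The flywheel goes in the bench clamp next, so open the clamp for it: press the red ratchet release on the sliding jaw with your fingertips and, keeping it pressed, push the jaw back along its bar until its white pointers line up with the yellow marker. Then let the release spring up so that the jaw is locked there; nothing is to be gripped, and the loose parts lying around stay where they are.

Things in the scene. Friction and masses are not known exactly. Their poses are not given: they have to be found in the camera images.
- clamp: Ratchet bar clamp bolted to the bench, blue base plate 110 x 400 mm, 10 mm thick. Origin: centre of the plate's underside on the bench. Its z is up, its y runs along the toothed steel bar from the fixed jaw (blue block, 85 mm high, its face at y = -145 mm) to the end block (at y = +180 mm, 46 mm high). The sliding jaw opens towards +y.
- jaw (a joint): Position of the sliding jaw along the bar in m: 0 is shut against the fixed jaw, 0.225 is fully open against the end block. It grows as the jaw moves along the clamp's +y. Its ratchet locks it in both directions (but for up to 4 mm of play) while the red release is up; with the release held at least half way down it slides against about 3 N of friction and stays where it is left.
- jaw_pointer (a point): Middle of the sliding jaw (dark steel, 56 mm across the bar, 98 mm along it, its top deck 42 mm above the bench), at deck height; frame axes as the clamp's. White pointer lines on both flanks of the jaw lie at this place along the bar.
- thumb_wall (a point): Top edge, inner side, of the 14 mm thick thumb wall across the jaw's +y end, 76 mm above the bench; pushing on its inner face opens the jaw. A like wall, the jaw plate, stands at the -y end, 85 mm above the bench. The walls are 70 mm apart with the red pad between them, open to both sides and above, so that closed fingertips fit in from above.
- release (a joint): Travel of the red ratchet release in m: 0 is up (locked), 0.008 is fully pressed in. It is sprung: about 2 N starts it and 7 N holds it fully down, and it springs back when let go.
- release_top (a point): Centre of the top face of the red release pad, 44 mm across the bar and 62 mm along it, between the jaw's two walls, 52 mm above the bench when up; pressed straight down, and rides along with the jaw; frame axes as the clamp's.
- marker: Yellow width marker fixed on the base plate: two small blocks, one each side of the bar 46 mm from its centre line, each 14 mm across, 8 mm along the bar, their tops 34 mm above the bench. Origin on the bar's centre line at bench level, axes as the clamp's; the jaw's white pointers are to stand level with it along the bar (same y in the clamp's frame).
- condenser: tarnished aluminium ignition condenser lying on a flat strap, 44 x 34 x 19 mm; loose; origin under its middle; leave it alone
- points_cover: round brown bakelite points cover, diameter 66 mm, 18 mm high; loose; origin under its middle; leave it alone
- puller: rusty steel flywheel puller: bar 100 x 24 mm with three upright bolts, the middle one 68 mm high; loose; origin under its middle; leave it alone
- feeler_gauge: folded steel feeler gauge set, 94 x 20 x 16 mm; loose; origin under its middle; leave it alone
- spark_plug: spark plug lying down, 64 x 20 x 20 mm, white insulator; loose; origin under its hexagon; leave it alone
- flywheel: dull aluminium mower flywheel lying flat, diameter 150 mm, 33 mm high; loose; origin under its middle; leave it alone
- wrench: steel open-end wrench lying flat, 160 mm long; loose; leave it alone

How it is judged:
By the outcome, as a careful person would: the job done as asked, in the order asked, and still so for the second after the job is handed in, with the robot touching nothing.
It also fails if it takes over 34 s, if anything falls off the work surface, if the arm or the gripper's body presses on something with over 40 N, if the wrist force passes 120 N, or if a joint passes its speed limit or range.

## Working session

There is one attempt and no reset: what is moved stays moved. The work goes in short steps, Python scripts to look and compute and a tool call to move; the robot and the scene stay as the last step left them, time stands still between calls to the robot, and variables do not carry over. Pictures are saved under pics/ and viewed, and the job is handed in when it is done.

Besides the shell and the picture viewer there is one more tool, called by a JSON object that holds its "op" and its "data". apply_moves: Moves the arm, as the interface text tells. Its arguments: {"type":"object","properties":{"plan":{"type":"array","items":{"type":"object","properties":{"translation":{"type":"array","items":{"type":"number"}},"angular":{"type":"array","items":{"type":"number"}},"hand":{"type":"number"}}}}},"required":["plan"]}

```bash
mkdir -p pics
python3 - <<'E'
from bench import ctrl
import cv2,numpy as np,pickle
d={}
for n in ["scene","top"]:
    c=ctrl.camera(n); d[n]=c
    cv2.imwrite(f"pics/{n}0.png",c["img"][:,:,::-1]); print(n,c["K"],c["eye"],c["orientation"],c.keys())
pickle.dump(d,open("c0.pkl","wb"))
print(ctrl.get_obs())
E
```

```text
scene [[380.81028447   0.         278.35585142]
 [  0.         380.81028447 212.76646479]
 [  0.           0.           1.        ]] [ 1.04075965 -0.46503847  0.73931297] [0.84929209 0.36461502 0.15142041 0.3504721 ] dict_keys(['img', 'K', 'eye', 'orientation'])
top [[406.51967052   0.         274.95362863]
 [  0.         406.51967052 203.9049495 ]
 [  0.           0.           1.        ]] [0.34898846 0.02672823 1.25997071] [-0.6967883  -0.05262895  0.06465127  0.71241594] dict_keys(['img', 'K', 'eye', 'orientation'])
{'time_s': 0.1, 'q': array([-1.53830500e+00,  1.81474292e-01,  1.60789762e+00,  2.38074670e-05,
        1.35381702e+00, -2.06316340e-01]), 'dq': array([ 2.44502690e-05, -1.64517731e-03, -3.13758250e-03, -6.98598762e-05,
        5.02893450e-04, -6.28234244e-04]), 'joint_efforts': array([-3.41723944e-05, -4.45877802e+01, -3.52239525e+01, -3.26315430e-04,
        4.17354866e-03,  1.35908761e-05]), 'eef_pos': array([ 0.13601177, -0.55817229,  0.23047503]), 'eef_rot': array([-7.94118344e-04,  9.92879818e-01,  1.19117717e-01,  8.08597291e-05]), 'wrist_force': array([-0.02134795, -0.15106466, -0.03682586]), 'torque': array([ 0.01262218, -0.01677272,  0.01128427]), 'opening': 1.000016042460899}
```

View pics/scene0.png

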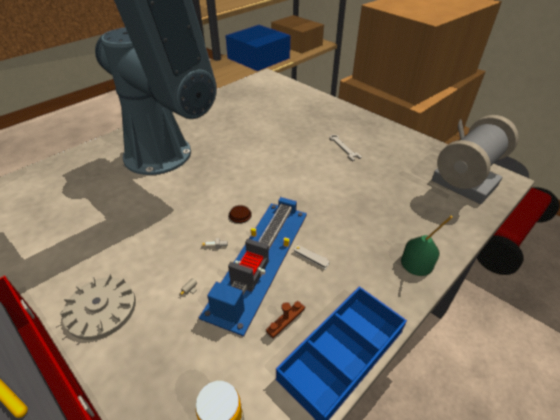

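View pics/top0.png

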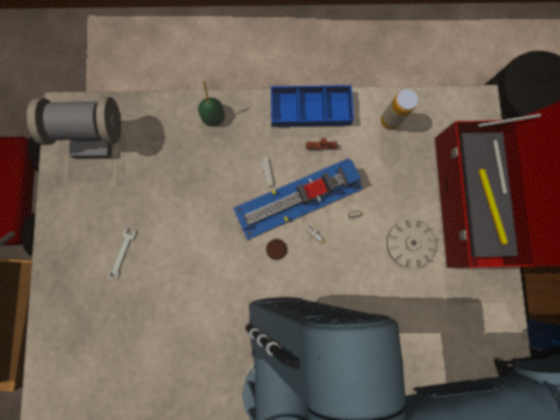

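The clamp is unobstructed in both views. In the top view the red pad is near (317,188), the yellow markers are near (274,191) and (286,219), and the fixed jaw is at the right end.

```bash
cat > h.py <<'E'
import numpy as np,cv2,pickle
from scipy.spatial.transform import Rotation as R
def rot(q): return R.from_quat([q[1],q[2],q[3],q[0]])
def cast(c,uv,z):
    K=c["K"];uv=np.atleast_2d(uv).astype(float)
    d=np.c_[(uv[:,0]-K[0,2])/K[0,0],-(uv[:,1]-K[1,2])/K[1,1],-np.ones(len(uv))]
    d=rot(c["orientation"]).apply(d); e=np.array(c["eye"])
    return e+d*((z-e[2])/d[:,2])[:,None]
def proj(c,p):
    K=c["K"];p=rot(c["orientation"]).inv().apply(np.atleast_2d(p)-np.array(c["eye"]))
    return np.c_[K[0,2]+K[0,0]*p[:,0]/-p[:,2],K[1,2]+K[1,1]*p[:,1]/p[:,2]]
def blobs(m,amin=4):
    n,l,s,ce=cv2.connectedComponentsWithStats(m.astype(np.uint8))
    return [(ce[i],s[i]) for i in range(1,n) if s[i,4]>=amin]
E
python3 - <<'E'
from h import *
d=pickle.load(open("c0.pkl","rb"))
for n,(x,y,w,h) in dict(scene=(190,190,130,145),top=(225,150,150,95)).items():
    c=d[n];im=c["img"];hsv=cv2.cvtColor(im,cv2.COLOR_RGB2HSV)
    roi=np.zeros(im.shape[:2],bool);roi[y:y+h,x:x+w]=1
    H,S,V=[hsv[...,i].astype(int) for i in range(3)]
    print(n)
    for nm,m,z in [("yel",(H>18)&(H<35)&(S>140)&(V>90),.034),("red",((H<6)|(H>174))&(S>170)&(V>110),.052),("blue",(H>95)&(H<125)&(S>130),.01)]:
        for ce,s in blobs(m&roi): print(nm,ce.round(1),s,cast(c,ce,z)[0].round(4))
    cv2.imwrite(f"pics/{n}1.png",cv2.resize(im[y:y+h,x:x+w,::-1],None,fx=4.1 if n=="scene" else 5.3,fy=4.1 if n=="scene" else 5.3,interpolation=cv2.INTER_CUBIC))
E
```

```text
scene
yel [253.  231.3] [251 228   5   8  36] [ 0.5179 -0.0338  0.034 ]
yel [285.9 241.5] [284 238   5   8  34] [6.022e-01 3.000e-04 3.400e-02]
red [251.4 260.7] [240 252  23  22 283] [ 0.5981 -0.1108  0.052 ]
blue [249.5 283.5] [ 200  198  106  137 3316] [ 0.6185 -0.1379  0.01  ]
blue [264.2 222.1] [251 205  27  36 264] [0.4961 0.0256 0.01  ]
blue [241.4 253.1] [237 246   9  14  47] [ 0.5352 -0.0904  0.01  ]
blue [316.3 331.3] [311 326   9   9  45] [ 0.8085 -0.1208  0.01  ]
top
yel [273.6 191.8] [273 191   2   3   5] [0.592  0.0067 0.034 ]
yel [285.6 218.8] [285 218   2   3   5] [ 0.5076 -0.0279  0.034 ]
red [315.2 188.5] [305 180  22  18 251] [ 0.5962 -0.1196  0.052 ]
blue [296.  199.4] [ 235  160  125   78 1969] [ 0.5712 -0.0632  0.01  ]
blue [339.2 188.4] [338 187   3   4   5] [ 0.6035 -0.2003  0.01  ]
```

```bash
ls pics
```

```text
scene0.png
scene1.png
top0.png
top1.png
```

View pics/scene1.png

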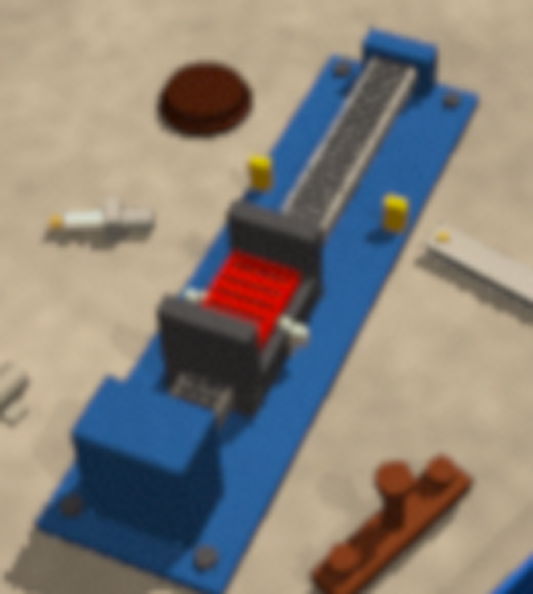

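View pics/top1.png

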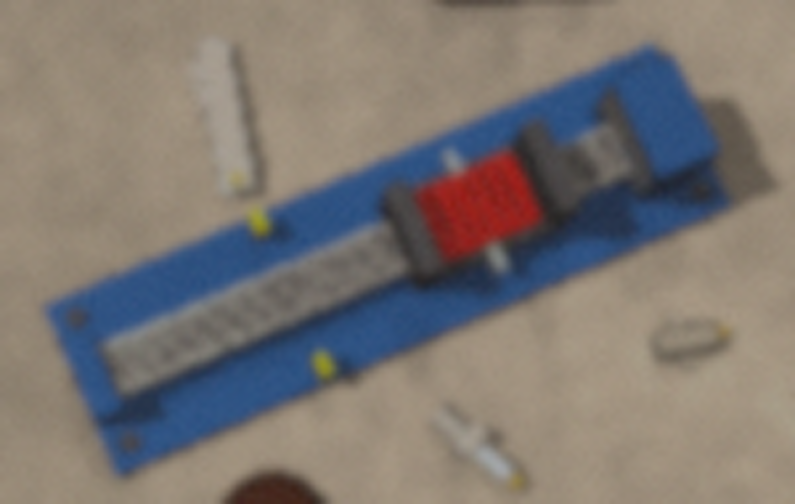

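Run:
```python
from h import *
d=pickle.load(open("c0.pkl","rb"));T=d["top"];S=d["scene"]
co=np.array([(50,308),(120,473),(730,203),(655,45)])/5.3+[225,150]
P=cast(T,co,.01);print("corners top",P.round(4).tolist(),[np.linalg.norm(P[i]-P[i-1]).round(3) for i in range(4)],P.mean(0))
co=np.array([(333,57),(478,97),(222,592),(38,525)])/4.1+[190,190]
P=cast(S,co,.01);print("corners scene",P.round(4).tolist(),[np.linalg.norm(P[i]-P[i-1]).round(3) for i in range(4)],P.mean(0))
for z in (.02,.025,.034):
  a=cast(S,[(253,231.3),(285.9,241.5)],z);b=cast(T,[(273.6,191.8),(285.6,218.8)],z);print(z,a.round(4).tolist(),a.mean(0),b.mean(0),np.linalg.norm(a[0]-a[1]),np.linalg.norm(b[0]-b[1]))
for z in(.04,.052):
  print("ptr",z,cast(T,np.array([(453,160),(498,257)])/5.3+[225,150],z).round(4).tolist(),cast(S,np.array([(195,295),(295,332)])/4.1+[190,190],z).round(4).tolist())
```

```text
corners top [[0.5476, 0.1292, 0.01], [0.45, 0.0894, 0.01], [0.6023, -0.2746, 0.01], [0.7, -0.2351, 0.01]] [np.float64(0.395), np.float64(0.105), np.float64(0.395), np.float64(0.105)] [ 0.57498863 -0.07280879  0.01      ]
corners scene [[0.457, 0.0905, 0.01], [0.5555, 0.1314, 0.01], [0.7065, -0.2321, 0.01], [0.6091, -0.2749, 0.01]] [np.float64(0.396), np.float64(0.107), np.float64(0.394), np.float64(0.106)] [ 0.5820431  -0.07129149  0.01      ]
0.02 [[0.5075, -0.0251, 0.02], [0.5934, 0.0096, 0.02]] [ 0.55041832 -0.00775551  0.02      ] [ 0.55212813 -0.01104906  0.02      ] 0.09264868994998521 0.092238741937231
0.025 [[0.5112, -0.0282, 0.025], [0.5965, 0.0063, 0.025]] [ 0.55382672 -0.01093412  0.025     ] [ 0.55130899 -0.01089673  0.025     ] 0.09200468175059158 0.0918668027410821
0.034 [[0.5179, -0.0337, 0.034], [0.6021, 0.0004, 0.034]] [ 0.55996185 -0.01665562  0.034     ] [ 0.54983456 -0.01062253  0.034     ] 0.09084546699168314 0.09119731218801391
ptr 0.04 [[0.6249, -0.1075, 0.04], [0.5672, -0.1313, 0.04]] [[0.5702, -0.13, 0.04], [0.6302, -0.1079, 0.04]]
ptr 0.052 [[0.6222, -0.1062, 0.052], [0.565, -0.1298, 0.052]] [[0.5783, -0.1358, 0.052], [0.6372, -0.114, 0.052]]
```

{"op": "apply_moves", "data": {"plan": [{"translation":[0,0,0],"angular":[0,0,-0.156],"hand":0},{"translation":[0.045,-0.0175,0],"angular":[0,0,0],"hand":0},{"translation":[0.045,-0.0175,0],"angular":[0,0,0],"hand":0},{"translation":[0.045,-0.0175,0],"angular":[0,0,0],"hand":0},{"translation":[0.045,-0.0175,0],"angular":[0,0,0],"hand":0},{"translation":[0.045,-0.0175,0],"angular":[0,0,0],"hand":0},{"translation":[0.045,-0.0175,0],"angular":[0,0,0],"hand":0},{"translation":[0.045,-0.0175,0],"angular":[0,0,0],"hand":0},{"translation":[0.045,-0.0175,0],"angular":[0,0,0],"hand":0},{"translation":[0.045,-0.0175,0],"angular":[0,0,0],"hand":0}]}}

```text
time_s: 1.35
eef_pos: [0.4501, -0.2562, 0.231]
eef_rot: [-0.0, 0.981, 0.196, -0.0]
wrist_force: [1.2, 0.4, -0.1]
opening: -0.0
```

```bash
cat >> h.py <<'E'
CX=np.array([np.cos(.3945),np.sin(.3945)]);CY=np.array([-CX[1],CX[0]])
def state(o):
    r=rot(o["eef_rot"]).as_matrix();p=o["eef_pos"]
    print("t",o["time_s"],"tcp",p.round(4),"toolx ang",np.arctan2(r[1,0],r[0,0]).round(4),"tilt",r[:,2].round(3),"F",o["wrist_force"].round(2),"op",round(o["opening"],3))
    return p,r
def to(o,t):
    p,r=state(o);print("need tool",(r.T@(np.array(t)-p)).round(4))
E
python3 -c "
from bench import ctrl
from h import *
to(ctrl.get_obs(),[.598,-.119,.13])"
```

```text
t 1.35 tcp [ 0.4501 -0.2562  0.231 ] toolx ang 0.3947 tilt [-0.  0. -1.] F [ 1.2   0.39 -0.13] op -0.0
need tool [ 0.1893 -0.0697  0.101 ]
```

{"op": "apply_moves", "data": {"plan": [{"translation":[0.047,-0.017,0],"angular":[0,0,0],"hand":0},{"translation":[0.047,-0.017,0],"angular":[0,0,0],"hand":0},{"translation":[0.047,-0.017,0],"angular":[0,0,0],"hand":0},{"translation":[0.048,-0.019,0],"angular":[0,0,0],"hand":0},{"translation":[0,0,0.05],"angular":[0,0,0],"hand":0},{"translation":[0,0,0.05],"angular":[0,0,0],"hand":0},{"translation":[0,0,0],"angular":[0,0,0],"hand":0}]}}

```text
time_s: 2.22
eef_pos: [0.5932, -0.1185, 0.1263]
eef_rot: [-0.003, 0.981, 0.196, -0.004]
wrist_force: [-0.4, -0.7, 0.5]
opening: 0.001
```

```bash
cat > look.py <<'E'
import sys
from bench import ctrl
from h import *
t=sys.argv[1];ims=[]
to(ctrl.get_obs(),[.598,-.119,.13])
d={n:ctrl.camera(n) for n in ("scene","wrist")};d["obs"]=ctrl.get_obs()
pickle.dump(d,open(t+".pkl","wb"))
a=cv2.resize(d["scene"]["img"][185:345,190:330],(525,600),interpolation=cv2.INTER_CUBIC)
cv2.imwrite(f"pics/s{t}.png",a[:,:,::-1]);cv2.imwrite(f"pics/w{t}.png",d["wrist"]["img"][:,:,::-1])
E
python3 look.py 2
```

```text
t 2.225 tcp [ 0.5932 -0.1185  0.1263] toolx ang 0.3951 tilt [-0.01   0.004 -1.   ] F [-0.4  -0.69  0.51] op 0.001
need tool [ 0.0042  0.0023 -0.0037]
```

View pics/s2.png

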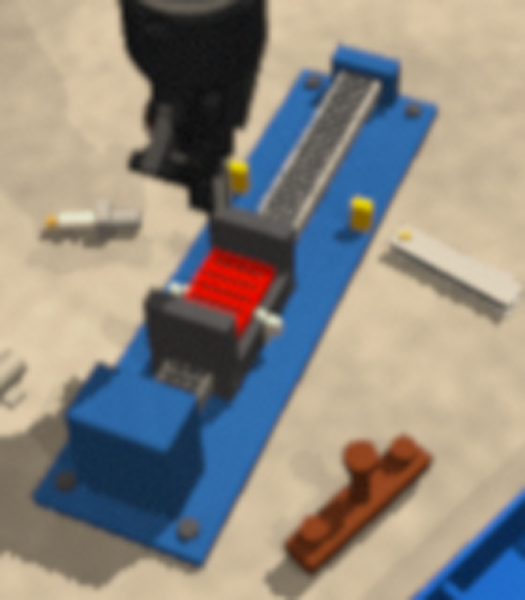

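View pics/w2.png

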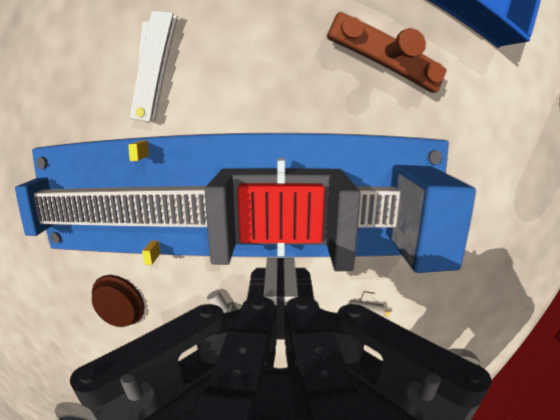

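The scene view shows the gripper above the jaw. The wrist view shows the pad at about (281,214), the pointers at (281,170) and (281,250), and the markers at (138,151) and (150,252). I'll measure them from the wrist view.

```bash
cat >> h.py <<'E'
def wcast(c,uv,z):
    K=c["K"];uv=np.atleast_2d(uv).astype(float)
    a=np.c_[(uv[:,0]-K[0,2])/K[0,0],(uv[:,1]-K[1,2])/K[1,1]];r=np.linalg.norm(a,axis=1)
    s=np.sin(r)/np.maximum(r,1e-9)
    d=rot(c["orientation"]).apply(np.c_[a[:,0]*s,-a[:,1]*s,-np.cos(r)]);e=np.array(c["eye"])
    return e+d*((z-e[2])/d[:,2])[:,None]
def wmeas(c,zr=.052,show=True):
    im=c["img"];hsv=cv2.cvtColor(im,cv2.COLOR_RGB2HSV);H,S,V=[hsv[...,i].astype(int) for i in range(3)]
    out={}
    for nm,m,z in [("yel",(H>18)&(H<35)&(S>150)&(V>90),.03),("red",((H<6)|(H>174))&(S>170)&(V>110),zr),("white",(S<40)&(V>185),.04)]:
        for ce,s in blobs(m,25):
            p=wcast(c,ce,z)[0][:2]
            if np.linalg.norm(p-[.575,-.06])<.2: print(nm,ce.round(1),s.tolist(),p.round(4),"clamp xy",((p-[.578,-.072])@np.c_[CX,CY]).round(4))
E
python3 - <<'E'
from h import *
d=pickle.load(open("2.pkl","rb"));c=d["wrist"];print(c["K"].round(1).tolist(),c["eye"]);wmeas(c)
o=d["obs"];state(o);print("tcp clamp",((o["eef_pos"][:2]-[.578,-.072])@np.c_[CX,CY]).round(4))
# plate corners guess px, z .01
P=wcast(c,[(35,149),(50,248),(447,141)],.01);print(((P[:,:2]-[.578,-.072])@np.c_[CX,CY]).round(4))
E
```

```text
[[325.2, 0.0, 280.1], [0.0, 325.2, 209.6], [0.0, 0.0, 1.0]] [ 0.67057381 -0.08916008  0.27313076]
yel [134.6 150.5] [129, 141, 17, 20, 179] [0.5963 0.0074] clamp xy [0.0474 0.0663]
yel [148.9 252.4] [143, 241, 15, 23, 190] [ 0.5137 -0.0284] clamp xy [-0.0426  0.065 ]
red [280.8 212.7] [238, 184, 87, 59, 4556] [ 0.6    -0.1184] clamp xy [ 0.0025 -0.0513]
white [149.   61.3] [129, 10, 44, 112, 2447] [0.6674 0.0151] clamp xy [0.116 0.046]
white [187.3  91.1] [178, 76, 20, 28, 144] [ 0.6556 -0.0222] clamp xy [0.0908 0.0162]
white [236.2  93.9] [223, 82, 26, 21, 172] [ 0.6658 -0.0568] clamp xy [ 0.0869 -0.0197]
white [173.2 117. ] [164, 108, 22, 20, 134] [ 0.6341 -0.0186] clamp xy [0.0723 0.0277]
white [206.7 124.4] [195, 117, 28, 16, 143] [ 0.6377 -0.0446] clamp xy [0.0656 0.0023]
white [232.4 128.2] [226, 124, 14, 9, 53] [ 0.6419 -0.0633] clamp xy [ 0.0623 -0.0165]
white [280.7 171.8] [278, 161, 7, 22, 142] [ 0.6253 -0.1078] clamp xy [ 0.0299 -0.0512]
white [129.7 194.2] [37, 190, 168, 26, 735] [ 0.5637 -0.0021] clamp xy [0.0136 0.0701]
white [388.3 207.2] [375, 191, 25, 36, 330] [ 0.63
[... 406 characters left out ...]
.8] [232, 257, 25, 15, 125] [ 0.5456 -0.1107] clamp xy [-0.0448 -0.0233]
white [353.7 291.1] [309, 257, 107, 71, 2086] [ 0.5544 -0.2054] clamp xy [-0.0731 -0.1141]
white [106.6 269.7] [102, 265, 9, 9, 27] [0.4837 0.0054] clamp xy [-0.0573  0.1078]
white [201. 277.] [194, 264, 18, 25, 150] [ 0.5171 -0.08  ] clamp xy [-0.0593  0.016 ]
white [181.4 297.6] [175, 292, 14, 12, 79] [ 0.4885 -0.0695] clamp xy [-0.0817  0.0367]
white [213.5 301.2] [207, 298, 14, 8, 55] [ 0.4978 -0.0973] clamp xy [-0.0838  0.0075]
t 2.325 tcp [ 0.5971 -0.1205  0.1321] toolx ang 0.3946 tilt [ 0.  0. -1.] F [-0.34 -0.96  0.19] op 0.004
tcp clamp [-0.001  -0.0521]
[[ 0.0545  0.1953]
 [-0.0539  0.2009]
 [ 0.0547 -0.1978]]
```

{"op": "apply_moves", "data": {"plan": [{"translation":[0.002,-0.013,0.02],"angular":[0,0,0],"hand":0},{"translation":[0,0,0.03],"angular":[0,0,0],"hand":0},{"translation":[0,0,0.023],"angular":[0,0,0],"hand":0},{"translation":[0,0,0.004],"angular":[0,0,0],"hand":0},{"translation":[0,0,0.003],"angular":[0,0,0],"hand":0},{"translation":[0,0,0.003],"angular":[0,0,0],"hand":0},{"translation":[0,0,0.002],"angular":[0,0,0],"hand":0},{"translation":[0,0,0],"angular":[0,0,0],"hand":0},{"translation":[0,0,0],"angular":[0,0,0],"hand":0}]}}

```text
time_s: 3.45
eef_pos: [0.5952, -0.1081, 0.0475]
eef_rot: [0.001, 0.981, 0.196, 0.001]
wrist_force: [3.7, -1.8, 5.1]
opening: -0.001
```

```bash
python3 look.py 3
python3 - <<'E'
from h import *
d=pickle.load(open("3.pkl","rb"));o=d["obs"];print("tcp clamp",((o["eef_pos"][:2]-[.578,-.072])@np.c_[CX,CY]).round(4))
E
```

```text
t 3.45 tcp [ 0.5952 -0.1081  0.0475] toolx ang 0.3947 tilt [ 0.003 -0.001 -1.   ] F [ 3.65 -1.84  5.14] op -0.001
need tool [-0.0014  0.0113 -0.0824]
tcp clamp [ 0.0019 -0.04  ]
```

View pics/w3.png

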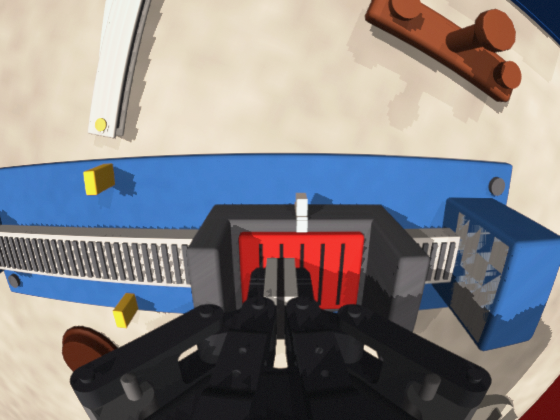

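View pics/s3.png

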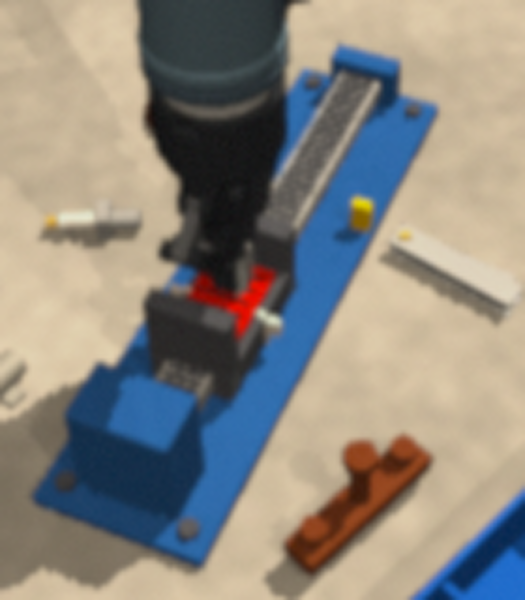

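The fingertips (281,275) are on the red pad between the walls. The release is about 4.5 mm down at 5 N, so I'll press a little further and push.

{"op": "apply_moves", "data": {"plan": [{"translation":[0,0,0.002],"angular":[0,0,0],"hand":0},{"translation":[0,-0.004,0],"angular":[0,0,0],"hand":0},{"translation":[0,-0.006,0],"angular":[0,0,0],"hand":0},{"translation":[0,-0.006,0],"angular":[0,0,0],"hand":0},{"translation":[0,-0.006,0],"angular":[0,0,0],"hand":0},{"translation":[0,-0.006,0],"angular":[0,0,0],"hand":0},{"translation":[0,0,0],"angular":[0,0,0],"hand":0}]}}

```text
time_s: 4.42
eef_pos: [0.5841, -0.0817, 0.0455]
eef_rot: [0.001, 0.981, 0.196, 0.001]
wrist_force: [2.3, 0.4, 6.9]
opening: 0.0
```

```bash
cat > rel.py <<'E'
import sys
from h import *
d=pickle.load(open(sys.argv[1]+".pkl","rb"));o=d["obs"];print("tcp clamp",((o["eef_pos"][:2]-[.578,-.072])@np.c_[CX,CY]).round(4),"z",o["eef_pos"][2]);wmeas(d["wrist"],.046)
E
python3 look.py 4; python3 rel.py 4
```

```text
t 4.425 tcp [ 0.5841 -0.0817  0.0455] toolx ang 0.395 tilt [ 0.003 -0.001 -1.   ] F [2.3  0.36 6.89] op 0.0
need tool [-0.0013  0.0399 -0.0844]
tcp clamp [ 0.0019 -0.0113] z 0.04542124715314949
yel [139.2 178.2] [126, 163, 28, 32, 706] [0.5974 0.0049] clamp xy [0.0475 0.0636]
yel [160.9 312.2] [151, 298, 22, 32, 394] [ 0.5183 -0.0281] clamp xy [-0.0382  0.0635]
red [309.2 260.6] [239, 233, 125, 76, 5324] [ 0.5959 -0.0928] clamp xy [ 0.0085 -0.026 ]
white [215.2  85.6] [80, 0, 273, 159, 22339] [ 0.6565 -0.0199] clamp xy [0.0925 0.0179]
white [246.9  18.7] [233, 0, 30, 41, 650] [ 0.6909 -0.0213] clamp xy [0.1237 0.0034]
white [27.5 24.5] [22, 19, 12, 11, 59] [0.6597 0.1035] clamp xy [0.1428 0.1306]
white [65.  25.3] [60, 20, 11, 13, 62] [0.6636 0.0733] clamp xy [0.1349 0.1013]
white [202.8  25.3] [199, 20, 10, 11, 50] [ 0.6813 -0.0033] clamp xy [0.1218 0.0237]
white [257.   43.9] [251, 39, 12, 10, 40] [ 0.6813 -0.0304] clamp xy [ 0.1113 -0.0012]
white [549.2 138.2] [529, 65, 31, 136, 1923] [ 0.7157 -0.2004] clamp xy [ 0.0778 -0.1714]
white [467.1 121.2] [445, 101, 49, 48, 859] [ 0.6933
[... 731 characters left out ...]
-0.0223]
white [106.5 240.9] [4, 233, 187, 30, 1111] [0.5591 0.012 ] clamp xy [0.0148 0.0849]
white [465.9 253. ] [433, 237, 66, 45, 904] [ 0.6299 -0.1791] clamp xy [ 0.0067 -0.1188]
white [157.2 258.7] [155, 249, 5, 19, 43] [ 0.5618 -0.0195] clamp xy [0.0052 0.0547]
white [121.  278.3] [16, 252, 173, 37, 609] [ 0.539  -0.0011] clamp xy [-0.0087  0.0804]
white [103.5 318. ] [48, 300, 103, 38, 2013] [0.5018 0.0065] clamp xy [-0.0402  0.1018]
white [ 44.  317.7] [40, 315, 9, 7, 30] [0.4718 0.0557] clamp xy [-0.049   0.1587]
white [ 80.6 341.5] [72, 338, 16, 11, 68] [0.4677 0.0228] clamp xy [-0.0654  0.1299]
white [369.9 350.3] [364, 346, 13, 10, 47] [ 0.5487 -0.158 ] clamp xy [-0.0601 -0.0682]
```

View pics/w4.png

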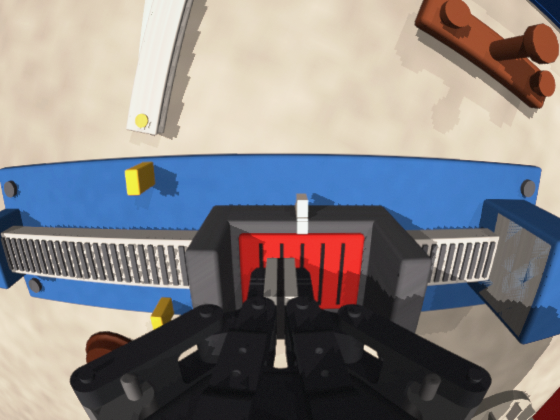

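The pointer is still at column 302 in the wrist view, so the jaw is riding with the fingers. About 88 mm is left.

{"op": "apply_moves", "data": {"plan": [{"translation":[0,-0.006,0],"angular":[0,0,0],"hand":0},{"translation":[0,-0.009,0],"angular":[0,0,0],"hand":0},{"translation":[0,-0.01,0],"angular":[0,0,0],"hand":0},{"translation":[0,-0.01,0],"angular":[0,0,0],"hand":0},{"translation":[0,-0.01,0],"angular":[0,0,0],"hand":0},{"translation":[0,-0.01,0],"angular":[0,0,0],"hand":0},{"translation":[0,-0.01,0],"angular":[0,0,0],"hand":0},{"translation":[0,-0.008,0],"angular":[0,0,0],"hand":0},{"translation":[0,-0.005,0],"angular":[0,0,0],"hand":0},{"translation":[0,0,0],"angular":[0,0,0],"hand":0}]}}

```text
time_s: 5.78
eef_pos: [0.5541, -0.0096, 0.0454]
eef_rot: [0.0, 0.981, 0.196, 0.001]
wrist_force: [1.7, -1.5, 6.5]
opening: 0.005
```

```bash
python3 look.py 5; python3 rel.py 5 | grep -v "^white.*xy \[ *-\?0.0[04-9]"
```

```text
t 5.775 tcp [ 0.5541 -0.0096  0.0454] toolx ang 0.3951 tilt [ 0.003 -0.    -1.   ] F [ 1.68 -1.46  6.5 ] op 0.005
need tool [-0.0014  0.118  -0.0845]
tcp clamp [0.0019 0.0668] z 0.045336658645282614
yel [280.9 176.8] [274, 160, 15, 34, 497] [0.5962 0.0071] clamp xy [0.0472 0.066 ]
red [309.6 260.6] [239, 233, 126, 76, 5321] [ 0.566  -0.0208] clamp xy [0.0086 0.0518]
white [170.9   4.6] [164, 0, 13, 13, 86] [0.6567 0.0882] clamp xy [0.1342 0.1176]
white [236.5  38.9] [190, 0, 86, 105, 2784] [0.6502 0.0513] clamp xy [0.1141 0.0861]
white [292.9  57.9] [260, 0, 69, 131, 5080] [0.6512 0.0243] clamp xy [0.1046 0.0608]
white [381.   23.3] [369, 5, 25, 37, 446] [ 0.6849 -0.0061] clamp xy [0.124  0.0197]
white [338.6  24.1] [335, 20, 8, 9, 41] [0.675  0.0117] clamp xy [0.1217 0.04  ]
white [302.1 208. ] [297, 200, 11, 17, 184] [ 0.5879 -0.0074] clamp xy [0.0339 0.0558]
white [302.3 225.6] [297, 218, 12, 16, 165] [ 0.5796 -0.0112] clamp xy [0.0248 0.0555]
white [142.8 242.8] [90, 238, 101, 24, 672] [0.5376 0.0627] clamp xy [0.0144 0.1398]
white [ 67.3 294. ] [63, 281, 17, 21, 56] [0.4769 0.1073] clamp xy [-0.0244  0.2044]
white [542.  298.5] [534, 292, 23, 15, 120] [ 0.5936 -0.2027] clamp xy [-0.0358 -0.1266]
white [138.3 320.4] [121, 310, 36, 24, 450] [0.4832 0.055 ] clamp xy [-0.0387  0.1537]
```

View pics/w5.png

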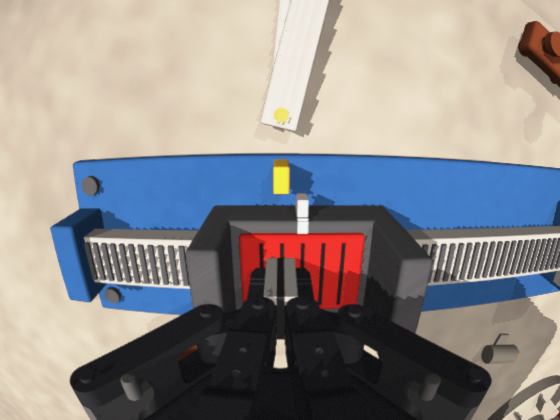

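View pics/s5.png

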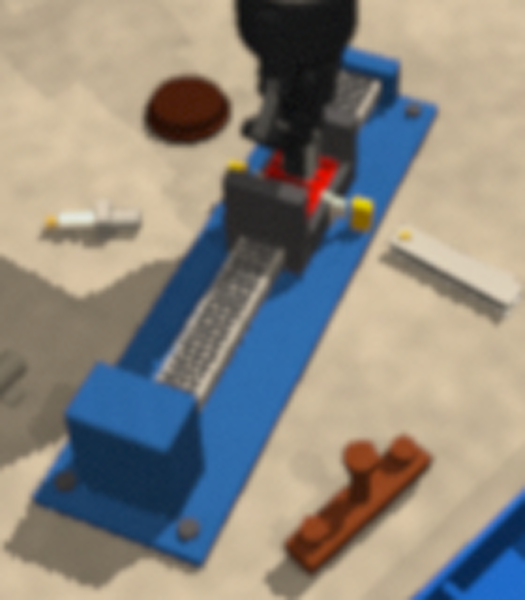

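The pointer is at column 302 and the marker at column 281, which makes the remaining distance about 10 mm.

{"op": "apply_moves", "data": {"plan": [{"translation":[0,-0.004,0],"angular":[0,0,0],"hand":0},{"translation":[0,-0.004,0],"angular":[0,0,0],"hand":0},{"translation":[0,-0.002,0],"angular":[0,0,0],"hand":0},{"translation":[0,0,0],"angular":[0,0,0],"hand":0},{"translation":[0,0,0],"angular":[0,0,0],"hand":0}]}}

```text
time_s: 6.5
eef_pos: [0.5505, -0.0008, 0.0454]
eef_rot: [0.001, 0.981, 0.196, 0.001]
wrist_force: [2.2, -1.1, 6.8]
opening: -0.0
```

```bash
python3 look.py 6; python3 rel.py 6 | grep -v "^white.*xy \[ *-\?0.[01][04-9]"
```

```text
t 6.5 tcp [ 0.5505 -0.0008  0.0454] toolx ang 0.3948 tilt [ 0.003 -0.001 -1.   ] F [ 2.21 -1.08  6.76] op -0.0
need tool [-0.0014  0.1276 -0.0843]
tcp clamp [0.0019 0.0764] z 0.045399311547533516
yel [299.7 176.7] [292, 160, 17, 34, 539] [0.5962 0.0072] clamp xy [0.0473 0.0661]
red [309.8 260.6] [240, 233, 125, 76, 5353] [ 0.5624 -0.0121] clamp xy [0.0086 0.0613]
white [186.1   4.1] [179, 0, 15, 11, 90] [0.6552 0.0897] clamp xy [0.1335 0.1196]
white [250.8  40.9] [202, 0, 91, 107, 3288] [0.6479 0.0537] clamp xy [0.1129 0.0892]
white [396.   24.9] [383, 6, 27, 39, 491] [ 0.6843 -0.0042] clamp xy [0.1242 0.0217]
white [355.1  25.6] [351, 21, 9, 10, 51] [0.6742 0.0133] clamp xy [0.1216 0.0418]
white [302.3 207.9] [297, 200, 12, 17, 184] [0.5843 0.0013] clamp xy [0.034  0.0653]
white [302.7 225.5] [298, 218, 11, 16, 165] [ 0.5761 -0.0025] clamp xy [0.0249 0.0649]
white [149.7 244.1] [102, 238, 90, 28, 658] [0.5349 0.0676] clamp xy [0.0139 0.1454]
white [ 74.9 288.4] [68, 257, 14, 46, 114] [0.4813 0.1105] clamp xy [-0.0192  0.2056]
white [546.8 298.9] [537, 291, 23, 19, 158] [ 0.5911 -0.2005] clamp xy [-0.0373 -0.1237]
white [144.3 319.2] [129, 311, 33, 22, 268] [0.4827 0.0603] clamp xy [-0.0371  0.1587]
```

View pics/w6.png

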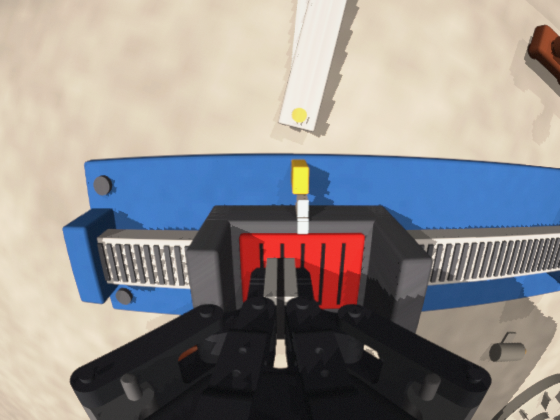

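View pics/s6.png

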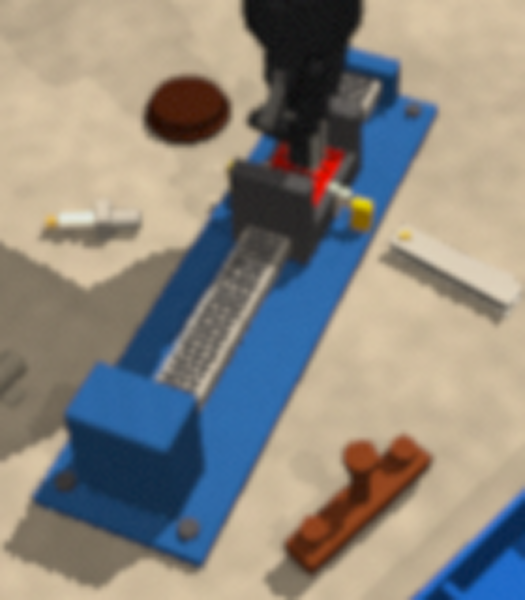

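The pointer (302) and marker (300) are almost in line, about 0.9 mm apart. I'll move 1 mm more, then lift straight up.

{"op": "apply_moves", "data": {"plan": [{"translation":[0,-0.001,0],"angular":[0,0,0],"hand":0},{"translation":[0,0,0],"angular":[0,0,0],"hand":0},{"translation":[0,0,0],"angular":[0,0,0],"hand":0},{"translation":[0,0,-0.004],"angular":[0,0,0],"hand":0},{"translation":[0,0,-0.006],"angular":[0,0,0],"hand":0},{"translation":[0,0,-0.02],"angular":[0,0,0],"hand":0},{"translation":[0,0,-0.04],"angular":[0,0,0],"hand":0},{"translation":[0,0,-0.04],"angular":[0,0,0],"hand":0},{"translation":[0,0,0],"angular":[0,0,0],"hand":0},{"translation":[0,0,0],"angular":[0,0,0],"hand":0}]}}

```text
time_s: 7.85
eef_pos: [0.5474, 0.0009, 0.1532]
eef_rot: [-0.001, 0.981, 0.196, -0.001]
wrist_force: [-1.0, 0.1, 0.0]
opening: -0.008
```

```bash
python3 look.py 7; python3 rel.py 7 | grep -v "^white.*xy \[ *-\?0.[01][04-9]"
```

```text
t 7.85 tcp [0.5474 0.0009 0.1532] toolx ang 0.3949 tilt [-0.003  0.001 -1.   ] F [-0.98  0.07  0.04] op -0.008
need tool [0.0006 0.1302 0.023 ]
tcp clamp [-0.0005  0.0792] z 0.15250293218777505
yel [296.  145.6] [292, 137, 10, 18, 159] [0.5959 0.007 ] clamp xy [0.0469 0.0661]
yel [294.3 251.3] [291, 243, 8, 15, 88] [ 0.5079 -0.0294] clamp xy [-0.0483  0.0662]
red [296.5 205.6] [258, 179, 79, 55, 3736] [ 0.553  -0.0111] clamp xy [0.0003 0.0658]
white [305.4  59.9] [283, 11, 48, 107, 2610] [0.6623 0.0278] clamp xy [0.1162 0.0597]
white [296.6 167.5] [294, 158, 6, 20, 115] [5.808e-01 5.000e-04] clamp xy [0.0304 0.0659]
white [198.8 188. ] [166, 185, 63, 15, 246] [0.5343 0.0687] clamp xy [0.0138 0.1467]
white [202.1 216.2] [171, 206, 60, 13, 167] [0.5118 0.0581] clamp xy [-0.0111  0.1456]
white [295.5 239.3] [293, 234, 6, 12, 70] [ 0.5231 -0.0235] clamp xy [-0.0321  0.0658]
```

View pics/w7.png

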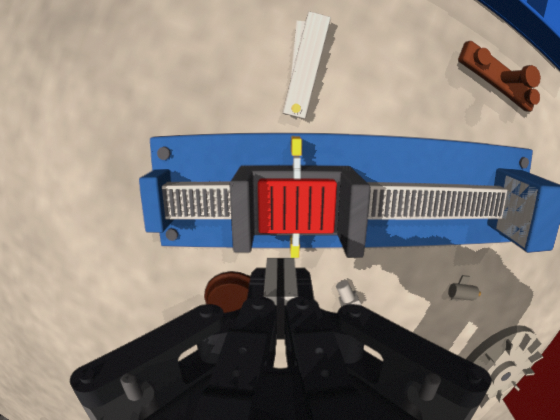

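View pics/s7.png

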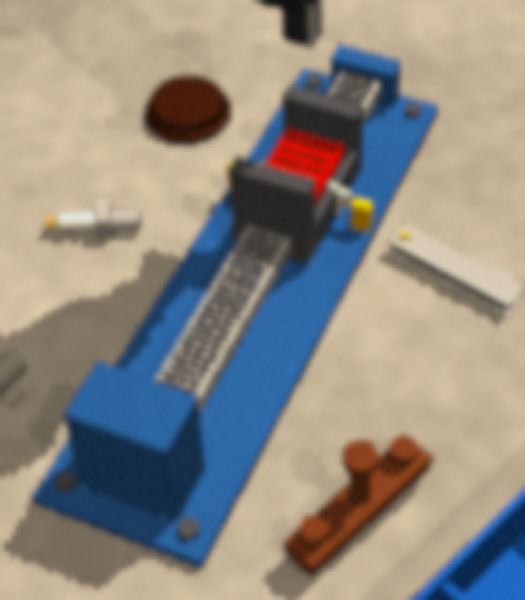

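```bash
python3 - <<'E'
from h import *
for t in "27":
    c=pickle.load(open(t+".pkl","rb"))["wrist"];hsv=cv2.cvtColor(c["img"],cv2.COLOR_RGB2HSV);H,S,V=[hsv[...,i].astype(int) for i in range(3)]
    ys,xs=np.where(((H<6)|(H>174))&(S>170)&(V>110)&(np.indices(H.shape)[0]<255)&(np.indices(H.shape)[1]<400))
    q=cv2.minAreaRect(np.c_[xs,ys].astype(np.float32))
    for z in(.044,.052):
        P=wcast(c,cv2.boxPoints(q),z);print(t,z,[np.linalg.norm(P[i]-P[i-1]).round(4) for i in range(4)])
E
python3 -c "
from bench import ctrl
ctrl.hand_in();print(ctrl.get_obs()['time_s'])"
```

```text
2 0.044 [np.float64(0.0463), np.float64(0.0627), np.float64(0.0463), np.float64(0.0667)]
2 0.052 [np.float64(0.0447), np.float64(0.0606), np.float64(0.0446), np.float64(0.0644)]
7 0.044 [np.float64(0.0464), np.float64(0.0624), np.float64(0.0469), np.float64(0.0659)]
7 0.052 [np.float64(0.045), np.float64(0.0605), np.float64(0.0454), np.float64(0.0639)]
the job is handed in; nothing more can be done
the job is handed in; nothing more can be done
```

The jaw's white pointers now line up with the yellow marker and the job is handed in. I held the red release about 6–7 mm down with closed fingertips, at about 7 N. With it held down, I moved the jaw about 117 mm towards open, then lifted straight up so the release could spring back.

- **Alignment:** the last wrist picture, taken before hand-in at about 7.9 s, puts both pointers within about 0.3 mm of the marker along the bar.
- **Release:** the pad measures the same size as before I pressed it, which fits it being fully up. That test is only just sharp enough for the 8 mm of travel, and I did not test the lock itself.
- **How the jaw was moved:** it rode along with the fingertips by friction on the pad. I found no sign that they ever bore on the thumb wall.
- **Everything else:** the gripper is clear above the clamp with no contact force. The loose parts near the clamp look undisturbed; I did not check the wrench and flywheel again after the start.
- **Measurements that disagreed:** the first marker estimates from the scene and top cameras differed by about 10 mm. I had assumed the wrong height for the marker in the scene view; with that corrected they agreed to about 2.5 mm.

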